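# Spice pot into the press-to-open caddy

### The job

Press the round button on top of the wooden caddy so that its tray pops out, stand the small knobbed steel spice pot upright in the tray's round well and let go of it, then push the tray home until it clicks and stays shut. Press and push gently, because the catch is light, do not tip the pot, and leave the other things on the counter where they are.

Things in the scene. Friction and masses are not known exactly. Their poses are not given: they have to be found in the camera images.
- caddy: Wooden case fixed to the counter, 170 mm deep (x), 130 mm wide (y), 86 mm tall. Origin: centre of its underside; z up, +x points into the case, so the tray comes out along its -x. Front opening: at x = -85 mm, 112 mm wide, from 6 to 76 mm high. The caddy, with its button and tray, breaks if the robot presses or pushes any part of it with more than 20 N.
- button_seat (a point): Centre of the flat steel washer on the case's top, 35 mm behind its centre, 86 mm above the counter. The steel push button (29 mm wide, flat) stands over it, its top 18 to 32 mm above this point (screwed on more or less far). It sinks 8 mm against spring and catch: about 3.5 N at first, 5 N when the catch lets go at 4 to 7 mm, then less. Let go, it rises again.
- front (a point): Point on the tray in its front plane, 45 mm above the counter, moving with the tray; axes as the caddy's. The tray's wooden front panel (10 mm thick, 130 mm wide, 8 to 82 mm above the counter) is held by slotted screws: its outer face, the one to push, stands 2 to 16 mm in front (-x) of this point, not known better.
- tray (a joint): How far the tray is out, m: 0 latched, 0.085 fully out. A spring drives it out, 5.5 N when shut and 2.5 N when out, in about a second. Pushed home, the catch adds resistance near the end (about 11 N in all) and snaps in at 0; a hard end stop follows 1.5 mm further. Let go before the snap, it comes out again.
- well (a point): Centre of the floor of the round well in the steel tray, 13 mm above the counter; it moves with the tray. Well 52 mm in diameter, 9 mm deep, rim chamfered 3 mm; the tray's flat top is 22 mm above the counter. Axes as the caddy's; 50 mm behind (+x) the point front.
- pot: Small closed steel spice pot: plain cylinder 44 mm in diameter, 46 mm tall, with a 14 mm wide knob on the middle of the lid up to 56 mm. Weighs 0.11 to 0.22 kg. Origin: centre of its underside, z up. Stands on the counter on the right, in one of three places with the jar and the tumbler.
- jar: Clear glass jar with a steel cap, 68 mm in diameter, 110 mm tall, origin under its centre. To be left alone.
- tumbler: Open steel tumbler, 60 mm across the rim, 85 mm tall, no knob, origin under its centre. To be left alone.
- dish: White ceramic dish, 120 mm across, 35 mm tall, origin under its centre. To be left alone.
- spatula: Flat bamboo spatula, 260 mm long, lying on the counter. To be left alone.
- spice_box: Round steel spice box, 180 mm across, 86 mm tall, on a plastic turntable 22 mm high. To be left alone.
Things that resemble listed ones, but are neither listed nor needed, are in the scene too. Leave any black or turquoise look-alike of the caddy alone. What is shaped like the pot but red is not meant.

How it is judged:
By the outcome, as a careful person would: the job done as asked, in the order asked, and still so for the second after the job is handed in, with the robot touching nothing.
It also fails if it takes over 72 s, if anything falls off the work surface, if the arm or the gripper's body presses on something with over 40 N, if the wrist force passes 120 N, or if a joint passes its speed limit or range.

### The arm

A 6-joint arm with a two-finger parallel gripper is mounted at the origin on the work surface. World frame = base frame: x ahead of the robot, y to its left, z up, the work surface at z = 0. Lengths are in mm, angles in rad, forces in N, time in s.
With the tool pointing down it reaches from about 275 to 750 mm from the base axis. Payload 10.2 kg.
Tool frame: the origin (TCP) lies midway between the tips of the shut fingers; the grasp point (between the pads) lies 19 mm behind it; x points along the fingers, y is the direction in which the jaws open and shut, and the axes are right-handed (so a half turn about x gives the same grasp; the last joint's range is limited). The gripper opens to 85 mm and grips with 20 to 120 N. Pads are 22 mm wide; open, the fingers measure 114 mm over their backs; the gripper's body (76 mm by 85 mm) begins 54 mm behind the grasp point. The pads swing forward as they close: fully open they stand 13 mm farther back than shut.
Start: joints at [-1.48, 0.313, 1.498, -0, 1.331, -0.223], TCP at [162.042, -499.373, 231.294] pointing down, gripper open.
Joint ranges: [-2.94, 2.94], [-0.97, 2.17], [0.19, 2.56], [-1.23, 4.37], [0.02, 3.11], [-2.88, 2.88]. Speed limits (rad/s): [2.39, 2.39, 3.01, 3.14, 3.14, 3.14].

### API

Orientations are given as a unit quaternion [w, x, y, z].
In Python, from rig import ctrl gives the robot as it stands.
- The arm moves only by the tool arm_command, never from a script. Its argument "plan" is a list of rows, each a list of 5 numbers: the shift along the tool's x, y, z in m, then the turn about the tool's x in rad, then the opening, from 0 (shut) to 1 (fully open). A call has 1 to 12 rows; each row shifts and turns the commanded pose from where the row before left it, along the tool's axes as they then stand; what a row does not reach is not made up. A row lasts 1/8 s, in which the tool goes at most 62.5 mm and 10.7 degrees, less where a joint would pass 70% of its speed; a pose out of reach is approached as far as the arm can. A call with a gripper value outside its range is refused whole. The fingers move at their own pace and stop on an object; "squeeze" is the grip in N (left out, the last holds). Time passes only in rows, so rows that do not move let the fingers close. It gives the time, the measured TCP pose, the force and the opening at its end, in the units of the state.
- ctrl.sense(): the state, without advancing time (a new reading comes with each control period).
- ctrl.capture(name): name is "side" or "top" or "wrist"; returns a dict with "color" (480x640x3 uint8, red, green, blue), "fx", "fy", "cx", "cy" (pixels), "k1" (the pictures are not rectified: a ray, as slopes to the right and down, at radius r is drawn at 1 + k1 r^2 times it, then the intrinsics apply), "xyz" and "orientation" of the camera in the world; the wrist camera has in their place "hand_eye" (4x4, takes a point from camera to tool coordinates, whose origin is the TCP and whose axes are the tool frame's). Camera axes: x right, y up, looking along -z (the intrinsics and any distortion apply to the point x, -y, -z); pixel columns grow to the right and rows downward; lengths in mm; the calibration is good to about 2 mm. A picture is of the moment at which its call begins: read the wrist's pose just before it. There is no depth.
- ctrl.finish_job(): hands the job in, once; it reports no verdict.
Trained networks look in the newest picture that a camera, given by its name, has taken for a name from the list of things; names that differ only in an ending like _2 or _b are one class to them, and where a whole thing is asked for, a point or a joint stands for the part that bears it (a point fixed in the world has none). Each returns a list of dicts, best first, with "score" (0 to 1); they miss things now and then, are a little off and sometimes report something else, mostly with a low value. They report only what shows in the picture. A call takes as long as a camera call. They do not tell look-alikes from the thing itself.
- ctrl.spot_in(camera, query): "uv" ([column, row] in pixels, amid what is visible of it).
- ctrl.regions_of(camera, query): "mask" (480x640 bool, what is visible of it) and "uv" ([column, row] in pixels, amid what is visible of it).
- ctrl.place_of(camera, query): "uv" ([column, row] in pixels: a listed point, or the origin of a listed thing).
The state is a dict: "time_s": time; "joints": joint angles; "dq": joint speeds; "tau": joint torques, N m; "eef_pos": TCP position; "ee_rot": TCP orientation; "force": force on the tool from outside, world axes, zero at the start; "wrist_torque": the same for the moment, N m; "grip_width": opening from 0.0 (shut) to 1.0 (fully open).
Only numpy, scipy, OpenCV 4.12 (cv2) and the standard library are available. Lean on these libraries where they do the work, as an engineer would, in place of code of your own. Each camera call takes 0.05 s, during which the arm holds its last target.

## Working session

There is one attempt and no reset: what is moved stays moved. The work goes in short steps, Python scripts to look and compute and a tool call to move; the robot and the scene stay as the last step left them, time stands still between calls to the robot, and variables do not carry over. Pictures are saved under pics/ and viewed, and the job is handed in when it is done.

Besides the shell and the picture viewer there is one more tool, called after "Emit:" as name(argument=value, ...) on one line, values as JSON. arm_command: Moves the arm, as the interface text tells. Its arguments: {"type":"object","properties":{"plan":{"type":"array"},"squeeze":{"type":"number"}},"required":["plan"]}

```bash
ls; mkdir -p pics; python3 - <<'E'
from rig import ctrl
import cv2
print(ctrl.sense())
for n in("side","top","wrist"):
    c=ctrl.capture(n); cv2.imwrite(f"pics/a_{n}.png",c["color"][:,:,::-1])
    print(n,{k:v for k,v in c.items() if k!="color"})
    for q in("caddy","pot","button_seat","front","well","jar","tumbler"):
        print(q,[( [round(float(x)) for x in d["uv"]],round(d["score"],2)) for d in ctrl.place_of(n,q)])
E
```

```text
pics
{'time_s': 0.0, 'joints': array([-1.48038644e+00,  3.13476147e-01,  1.49842559e+00,  1.02455829e-05,
        1.33100985e+00, -2.23408931e-01]), 'dq': array([ 0.00025842,  0.0004087 ,  0.00084897, -0.00040374, -0.00073558,
       -0.00025762]), 'tau': array([ 1.41973462e-03, -4.12272263e+01, -2.59734374e+01, -1.03356717e-04,
        4.25519320e-03,  2.18953414e-05]), 'eef_pos': array([ 162.02687695, -499.105104  ,  230.72602584]), 'ee_rot': array([ 0.11003106,  0.69845442,  0.11096116, -0.69838543]), 'force': array([ 0.01939273, -0.64016555, -0.98809096]), 'wrist_torque': array([ 0.0303228 , -0.00302885, -0.01119212]), 'grip_width': 0.9946058364702898}
side {'fx': 567.8098292811787, 'fy': 567.8098292811787, 'cx': 312.0393904967366, 'cy': 233.2501177313881, 'k1': -0.1032387058725987, 'xyz': array([-126.65693517,  804.59725131,  906.00887502]), 'orientation': array([-0.27560692, -0.14123024,  0.40314122,  0.86114575])}
caddy [([233, 253], 0.89), ([368, 260], 0.75), ([449, 229], 0.7), ([391, 196], 0.46)]
pot [([357, 213], 0.84), ([396, 172], 0.68), ([318, 204], 0.61)]
button_seat [(
[... 712 characters left out ...]
8], 0.83), ([342, 333], 0.59)]
well [([273, 193], 0.63)]
jar [([455, 196], 0.8)]
tumbler [([456, 258], 0.7)]
wrist {'fx': 386.94269064277483, 'fy': 386.94269064277483, 'cx': 320.5636365779111, 'cy': 234.73193952772485, 'k1': -0.06793628188759755, 'hand_eye': array([[-3.12949400e-04,  2.70064795e-01, -9.62842099e-01,
        -1.42442518e+02],
       [ 9.99999268e-01, -1.04103815e-03, -6.17024251e-04,
         4.80779383e-01],
       [-1.16899188e-03, -9.62841587e-01, -2.70064272e-01,
        -6.85837157e+01],
       [ 0.00000000e+00,  0.00000000e+00,  0.00000000e+00,
         1.00000000e+00]])}
caddy [([142, 28], 0.92)]
pot []
button_seat []
front [([62, 114], 0.86)]
well []
jar []
tumbler []
```

View pics/a_top.png

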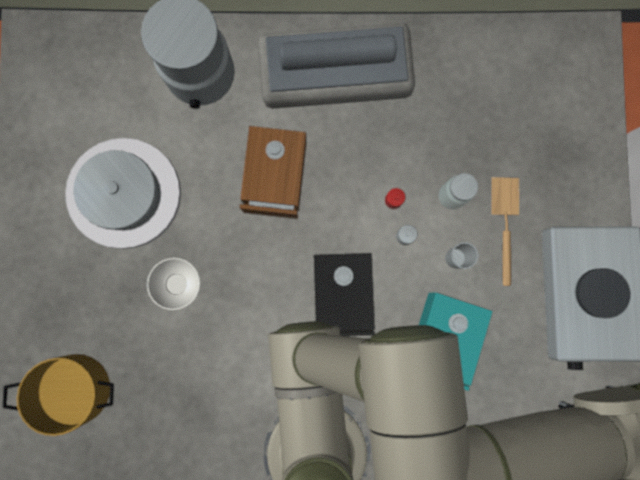

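View pics/a_side.png

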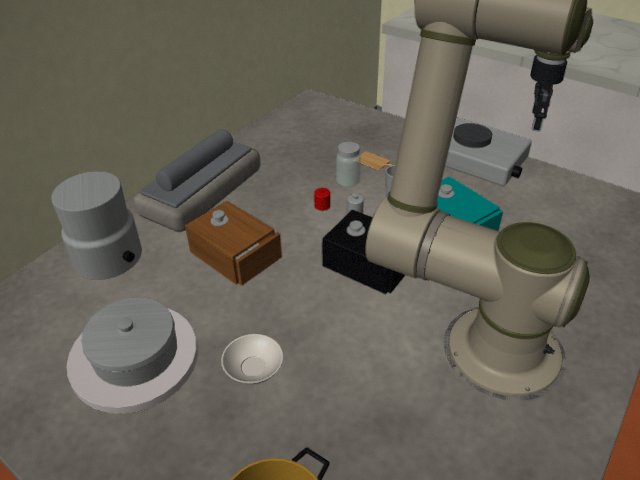

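View pics/a_wrist.png

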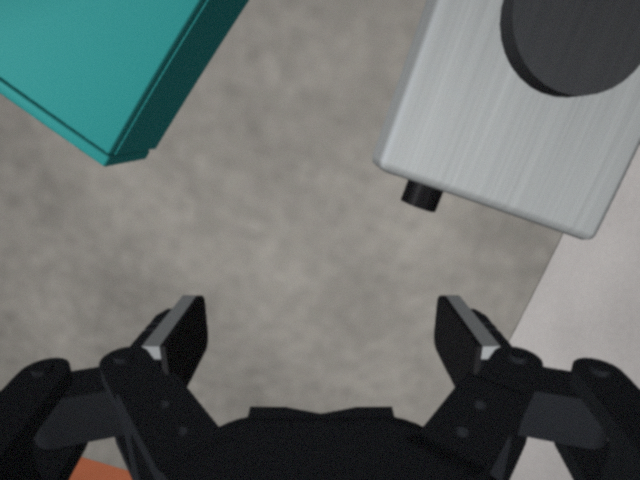

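The top view shows the wooden caddy at about (274,173) with its button at (275,149) and its front facing the robot. The grey pot is at (406,235) and a red look-alike at (396,198). In the side view the caddy is at (233,245), the grey pot at (356,205) and the red one at (322,199). The wrist view shows only the turquoise box and the cooker.

```bash
cat > h.py <<'E'
import numpy as np, cv2
from scipy.spatial.transform import Rotation as R
from scipy.optimize import least_squares
from rig import ctrl
def q2r(q): return R.from_quat([q[1],q[2],q[3],q[0]]).as_matrix()
class Cam:
    def __init__(s,name,save=None):
        st=ctrl.sense(); c=ctrl.capture(name); s.img=c["color"]; s.name=name
        s.K=np.array([[c["fx"],0,c["cx"]],[0,c["fy"],c["cy"]],[0,0,1.]]); s.d=np.array([c["k1"],0,0,0.])
        if name=="wrist":
            T=np.eye(4);T[:3,:3]=q2r(st["ee_rot"]);T[:3,3]=st["eef_pos"];T=T@c["hand_eye"]
            s.p=T[:3,3];s.R=T[:3,:3]
        else: s.p=np.array(c["xyz"]);s.R=q2r(c["orientation"])
        if save: cv2.imwrite(f"pics/{save}.png",s.img[:,:,::-1])
    def proj(s,P):
        v=(np.atleast_2d(P)-s.p)@s.R; v=v*[1,-1,-1]
        return cv2.projectPoints(v.reshape(-1,1,3),np.zeros(3),np.zeros(3),s.K,s.d)[0].reshape(-1,2)
    def ray(s,uv):
        n=cv2.undistortPoints(np.array(uv,float).reshape(1,1,2),s.K,s.d).ravel()
        return s.R@np.array([n[0],-n[1],-1.])
    def atz(s,uv,z):
        r=s.ray(uv); return s.p+r*(z-s.p[2])/r[2]
def tri(obs):
    f=lambda P:np.concatenate([c.proj(P)[0]-uv for c,uv in obs])
    o=least_squares(f,[500,0,50.]); return o.x,np.abs(o.fun).max()
def near(c,q,uv,fn="place_of",r=40):
    L=[d for d in getattr(ctrl,fn)(c.name,q) if np.hypot(*(np.array(d["uv"])-uv))<r]
    return L
np.set_printoptions(precision=1,suppress=True)
E
python3 - <<'E'
from h import *
t=Cam("top");G={}
def g(c,q,uv,r=25):
    L=near(c,q,uv,r=r)
    return np.array(L[0]["uv"]) if L else None
def all(c,h):
    return {q:g(c,q,uv) for q,uv in h.items()}
T=all(t,dict(caddy=(274,173),button_seat=(274,149),front=(270,208),well=(273,193),pot=(405,237),jar=(455,196),tumbler=(456,258)))
s=Cam("side")
S=all(s,dict(caddy=(233,253),button_seat=(222,219),front=(260,257),well=(245,258),pot=(357,213),jar=(347,177),tumbler=(394,196)))
for q in T:
    if T[q] is not None and S[q] is not None: print(q,T[q],S[q],*tri([(t,T[q]),(s,S[q])]))
    else: print(q,T[q],S[q])
for z,q in((0,"caddy"),(86,"button_seat"),(0,"pot"),(45,"front"),(13,"well")):
  for c,D in((t,T),(s,S)):
    if D[q] is not None: print(q,c.name,c.atz(D[q],z))
E
```

```text
caddy [272.7 174.5] [234.9 253.4] [644.3  98.7   5.3] 1.154421892968287
button_seat [273.6 149.3] [224.3 217.5] [678.9  88.5  93.9] 2.5998358256226766
front [270.4 207.7] [258.8 256.9] [559.7 102.4  39.5] 0.42417288487257565
well [272.9 189.8] [243.1 258.3] [610.4 100.6   7.3] 0.6403699370085008
pot [405.6 236.3] [356.8 211.3] [ 496.4 -217.4   -2.3] 0.41936301364893325
jar [453.3 194.7] [345.4 176.9] [ 599.3 -330.     5. ] 1.8505900383017888
tumbler [454.1 257.2] [392.6 195. ] [ 447.9 -328.7    4.5] 1.0079594354861001
caddy top [647.8 100.7   0. ]
caddy side [646.1  93.5  -0. ]
button_seat top [685.6  92.4  86. ]
button_seat side [680.4  79.3  86. ]
pot top [ 497.  -216.5    0. ]
pot side [ 493.9 -215.3    0. ]
front top [559.6 102.6  45. ]
front side [554.4 106.5  45. ]
well top [607.9  99.2  13. ]
well side [607.2 105.6  13. ]
```

```bash
python3 - <<'E'
from h import *
t=Cam("top");s=Cam("side")
a=cv2.resize(t.img[110:260,220:440],None,fx=3.5,fy=3.5,interpolation=2);cv2.imwrite("pics/b_top.png",a[:,:,::-1])
a=cv2.resize(s.img[150:290,170:380],None,fx=3.5,fy=3.5,interpolation=2);cv2.imwrite("pics/b_side.png",a[:,:,::-1])
E
```

```text
(no output)
```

View pics/b_top.png

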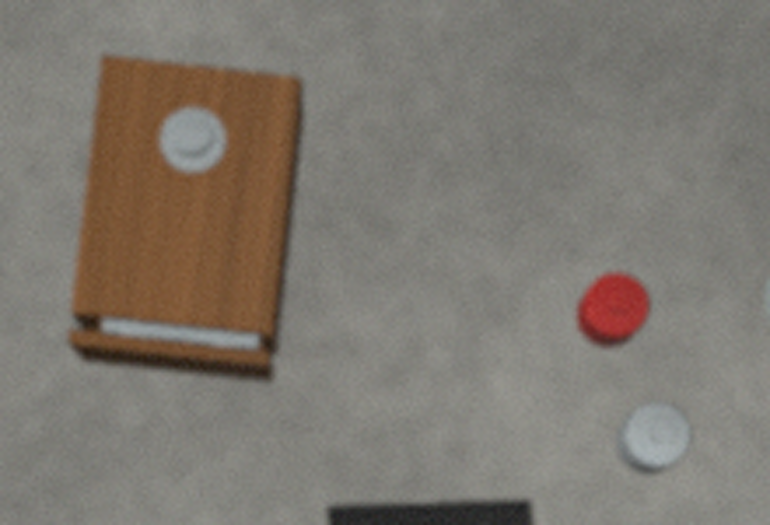

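View pics/b_side.png

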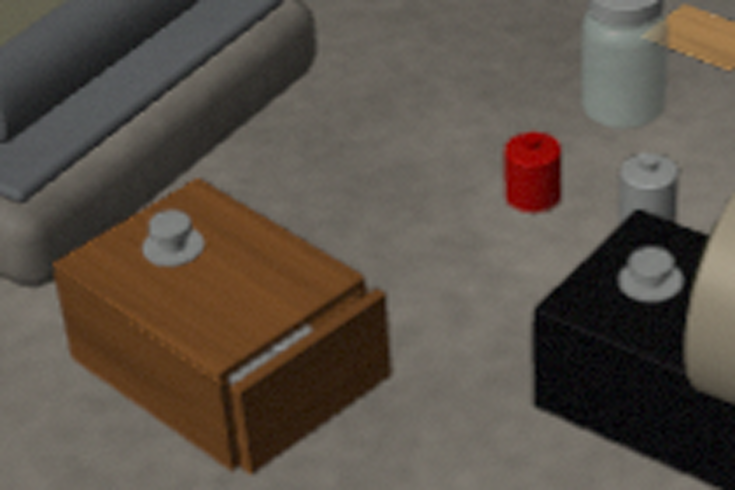

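The enlarged top view shows the case-top corners at full-image (249,126), (306,132), (242,200) and (297,207). The tray front stands a gap ahead of the case, and the grey pot is separate from the red one. I'll fit the caddy's pose from these corners in both views.

```bash
python3 - <<'E'
from h import *
t=Cam("top");s=Cam("side")
L=np.array([[85,65,86],[85,-65,86],[-85,65,86],[-85,-65,86.]])
To=np.array([[103,57],[300,78],[78,315],[272,338]])/3.5+[220,110]
So=np.array([[55,265],[200,180],[228,378],[362,283]])/3.5+[170,150]
def W(p,L): c,n=np.cos(p[2]),np.sin(p[2]); return np.c_[p[0]+c*L[:,0]-n*L[:,1],p[1]+n*L[:,0]+c*L[:,1],L[:,2]]
for nm,use in(("both",(1,1)),("top",(1,0)),("side",(0,1))):
    f=lambda p:np.r_[(t.proj(W(p,L))-To).ravel()*use[0],(s.proj(W(p,L))-So).ravel()*use[1]]
    o=least_squares(f,[645,100,0.]);p=o.x
    print(nm,p[:2],p[2].round(4),o.fun)
    print("seat",W(p,np.array([[35,0,86.]])),"front",W(p,np.array([[-85,0,45.]])),"well",W(p,np.array([[-35,0,13.]])))
    # button top centre
    if nm=="both":
      for z in (18,25,32): print(z,t.proj(W(p,np.array([[35,0,86.+z]]))),s.proj(W(p,np.array([[35,0,86.+z]]))))
# button top from picture: side crop (168,217), top crop (195,137)
print(tri([(t,np.array([192,134])/3.5+[220,110]),(s,np.array([169,217])/3.5+[170,150])]))
# pot knob top: crop side (650,158)
print(tri([(t,np.array([658,430])/3.5+[220,110]),(s,np.array([650,158])/3.5+[170,150])]))
E
```

```text
both [646.3  94.8] -0.1056 [-1.6  0.4 -0.6  0.4 -2.9  0.7 -0.3  0.1  0.1 -1.3  0.3 -2.  -1.1 -2.
  2.6 -3.3]
seat [[681.1  91.1  86. ]] front [[561.8 103.7  45. ]] well [[611.5  98.5  13. ]]
18 [[273.6 149.1]] [[219.7 213.9]]
25 [[273.4 148.2]] [[219.4 211.5]]
32 [[273.1 147.4]] [[219.  209.1]]
top [647.2  91.7] -0.1048 [-0.3 -0.   0.8 -0.  -1.5  0.4  1.1 -0.3  0.  -0.   0.  -0.  -0.  -0.
  0.  -0. ]
seat [[682.   88.1  86. ]] front [[562.6 100.6  45. ]] well [[612.4  95.4  13. ]]
side [642.  101.1] -0.1062 [-0.   0.  -0.   0.  -0.   0.  -0.   0.  -0.5  0.7 -0.2 -0.1 -1.6  0.3
  2.3 -1.2]
seat [[676.8  97.4  86. ]] front [[557.5 110.1  45. ]] well [[607.2 104.8  13. ]]
(array([683.9,  89.3, 106.7]), np.float64(0.9808388578626364))
(array([ 498.6, -213.7,   51.3]), np.float64(0.23648813256204448))
```

```bash
cat >> h.py <<'E'
PSI=-0.106
def plan(P,phi,n=None):
    st=ctrl.sense();M=q2r(st["ee_rot"]);d=M.T@(np.array(P)-st["eef_pos"])/1000
    cur=np.arctan2(M[1,1],M[0,1]);
    a=-(phi-cur); a=(a+np.pi)%(2*np.pi)-np.pi
    print("tcp",st["eef_pos"],"jaw heading",round(cur,3),"tilt",M[:,0].round(3),"j",st["joints"].round(2))
    print("shift(first-frame) m",d.round(4),"turn",round(a,4),"dist",np.linalg.norm(d).round(3),"F",st["force"],"t",st["time_s"],"g",st["grip_width"])
E
python3 - <<'E'
from h import *
plan([600,95,260],PSI+np.pi/2)
plan([600,95,260],PSI-np.pi/2)
E
```

```text
tcp [ 162.  -499.4  231.3] jaw heading -1.257 tilt [ 0.  0. -1.] j [-1.5  0.3  1.5  0.   1.3 -0.2]
shift(first-frame) m [-0.  -0.4 -0.6] turn -2.7218 dist 0.739 F [-0.2 -0.2 -0.1] t 2.2 g 1.004502849195182
tcp [ 162.  -499.4  231.3] jaw heading -1.257 tilt [ 0.  0. -1.] j [-1.5  0.3  1.5  0.   1.3 -0.2]
shift(first-frame) m [-0.  -0.4 -0.6] turn 0.4198 dist 0.739 F [-0.2 -0.2 -0.1] t 2.2 g 1.004502849195182
```

Emit:
arm_command(plan=[[0, 0, 0, 0.14, 0], [0, 0, 0, 0.14, 0], [0, 0, 0, 0.14, 0], [-0.003, -0.058, -0.034, 0, 0], [-0.003, -0.058, -0.034, 0, 0], [-0.003, -0.058, -0.034, 0, 0], [-0.003, -0.058, -0.034, 0, 0], [-0.003, -0.058, -0.034, 0, 0], [-0.003, -0.058, -0.034, 0, 0], [-0.003, -0.058, -0.034, 0, 0], [-0.003, -0.058, -0.034, 0, 0], [-0.003, -0.058, -0.034, 0, 0]])

```text
time_s: 3.7
eef_pos: [497.0, -45.5, 256.7]
ee_rot: [-0.037, 0.706, -0.038, -0.706]
force: [1.0, -1.2, -0.7]
grip_width: -0.003
```

Emit:
arm_command(plan=[[0, -0.057, -0.034, 0, 0], [0, -0.057, -0.034, 0, 0], [0, 0, 0, 0, 0], [0, 0, 0, 0, 0]])

```text
time_s: 4.2
eef_pos: [570.8, 52.2, 256.2]
ee_rot: [0.037, -0.706, 0.038, 0.706]
force: [-1.1, 0.2, -0.8]
grip_width: 0.001
```

```bash
python3 - <<'E'
from h import *
w=Cam("wrist","c1")
plan([600,95,260],PSI-np.pi/2)
for q in("button_seat","front","well","caddy"): print(q,[(np.array(d["uv"]),round(d["score"],2)) for d in ctrl.place_of("wrist",q)])
print(w.p)
E
```

```text
tcp [570.7  51.7 256.5] jaw heading -1.678 tilt [-0. -0. -1.] j [-0.1  0.4  1.3 -0.   1.4  1.6]
shift(first-frame) m [-0. -0. -0.] turn -0.001 dist 0.052 F [ 0.5 -0.8 -0.5] t 4.25 g -0.0031277522746856645
button_seat [(array([253. ,  75.8]), 0.58), (array([266.5, 226.4]), 0.49)]
front [(array([263.8, 225. ]), 0.64)]
well []
caddy [(array([270.3, 119.5]), 0.75), (array([612.3, 405.5]), 0.65)]
[639.2  44.5 398.6]
```

View pics/c1.png

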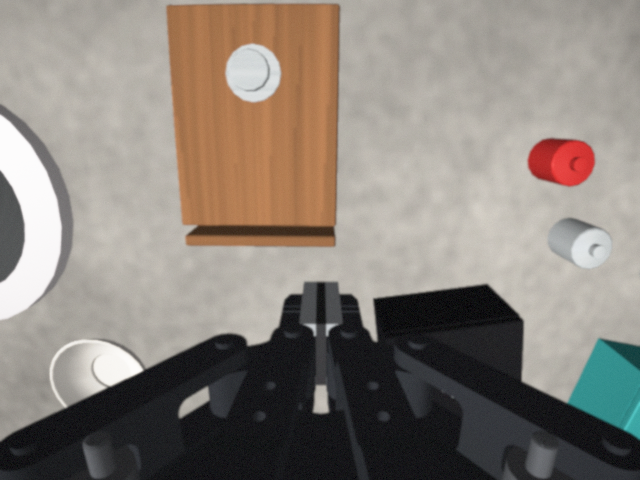

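The wrist view shows the case-top corners at (168,6), (340,6), (183,224) and (336,226), the washer at (253,73) and the button top at (247,70). The pot's knob shows at about (600,251).

Emit:
arm_command(plan=[[0, -0.048, -0.022, 0, 0], [0, -0.048, -0.022, 0, 0], [0, 0, 0, 0, 0], [0, 0, 0, 0, 0]])

```text
time_s: 4.95
eef_pos: [624.8, 142.5, 256.4]
ee_rot: [0.038, -0.706, 0.038, 0.706]
force: [0.1, -0.1, -0.2]
grip_width: 0.003
```

```bash
python3 - <<'E'
from h import *
import pickle
w=Cam("wrist","c2")
plan([680,91,130],PSI-np.pi/2)
for q in("button_seat","front","well","caddy"): print(q,[(np.array(d["uv"]),round(d["score"],2)) for d in ctrl.place_of("wrist",q)])
print(w.p)
pickle.dump((w.p,w.R),open("c2.pkl","wb"))
E
```

```text
tcp [624.8 142.2 256.6] jaw heading -1.678 tilt [ 0. -0. -1.] j [ 0.   0.6  1.1 -0.   1.5  1.7]
shift(first-frame) m [ 0.1  0.  -0.1] turn -0.0014 dist 0.147 F [-0.1 -0.1  0.1] t 5.0 g 0.0009487856130414568
button_seat [(array([378.1, 133.3]), 0.67)]
front [(array([365.5, 269.5]), 0.58)]
well []
caddy [(array([506.2, 384.6]), 0.94), (array([362.2, 167.7]), 0.71)]
[693.2 134.8 398.8]
```

View pics/c2.png

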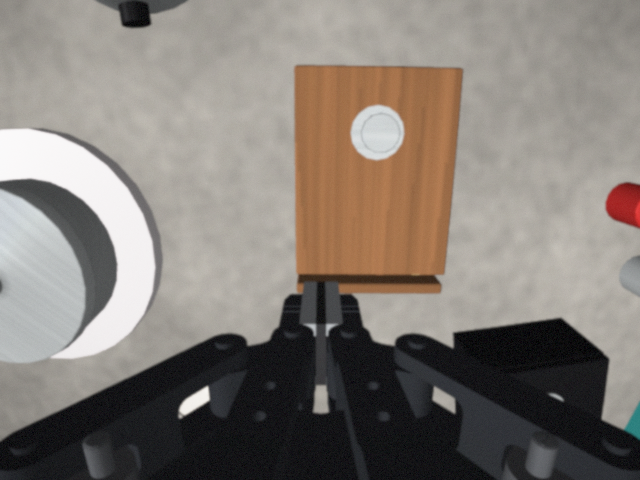

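Second view: corners at (295,66), (462,69), (297,274) and (444,274), washer at (377,132), button top at (381,133).

```bash
python3 - <<'E'
from h import *
w2=Cam("wrist"); import copy
w1=copy.copy(w2)
M=w2.R
w1.p=np.array([639.2,44.5,398.6])
L=np.array([[85,65,86],[85,-65,86],[-85,65,86],[-85,-65,86.]])
O1=np.array([[168,6],[340,6],[183,224],[336,226.]]);O2=np.array([[295,66],[462,69],[297,274],[444,274.]])
def W(p,L): c,n=np.cos(p[2]),np.sin(p[2]); return np.c_[p[0]+c*L[:,0]-n*L[:,1],p[1]+n*L[:,0]+c*L[:,1],L[:,2]+p[3]]
f=lambda p:np.r_[(w1.proj(W(p,L))-O1).ravel(),(w2.proj(W(p,L))-O2).ravel()]
o=least_squares(f,[645,100,-.1,0.]);p=o.x
print(p,p[2],o.fun); print("seat,front,well",W(p,np.array([[35,0,86.],[-85,0,45],[-35,0,13]])))
print("washer",tri([(w1,[253,73]),(w2,[377.5,132])]),"btn",tri([(w1,[247.5,70]),(w2,[381,133])]))
# panel top edge (front edge of panel top at z 82)
for c,a in((w1,[[187,244],[335,245]]),(w2,[[299,292],[441,291]])): print([c.atz(u,82) for u in a])
plan([680,91,130],PSI-np.pi/2)
E
```

```text
[649.   94.7  -0.1  -4.4] -0.11501783112398622 [-0.2  0.4  0.4 -0.6  0.6  0.8  0.3  0.  -0.2 -0.1  0.3 -0.  -0.7 -0.8
 -0.6  0.2]
seat,front,well [[683.8  90.7  81.6]
 [564.6 104.4  40.6]
 [614.3  98.7   8.6]]
washer (array([684.6,  90.9,  88.2]), np.float64(0.27042022906667285)) btn (array([684.1,  91.3, 108.7]), np.float64(0.3972189290122685))
[array([555. , 169.3,  82. ]), array([540.7,  42.6,  82. ])]
[array([554.2, 168.8,  82. ]), array([541.4,  42.4,  82. ])]
tcp [624.9 142.6 256.8] jaw heading -1.678 tilt [ 0. -0. -1.] j [ 0.   0.6  1.1 -0.   1.5  1.7]
shift(first-frame) m [ 0.1  0.  -0.1] turn -0.0012 dist 0.148 F [ 0.2  0.4 -0.1] t 5.25 g -0.0049733602214147125
```

Emit:
arm_command(plan=[[0.03, 0.015, -0.0214, 0, 0], [0.04, 0.015, -0.0214, 0, 0], [0.04, 0.015, -0.0214, 0, 0], [0.016, 0, 0, 0, 0], [0, 0, 0, 0, 0], [0, 0, 0, 0, 0]])

```text
time_s: 6.0
eef_pos: [684.4, 92.4, 132.6]
ee_rot: [-0.037, 0.707, -0.037, -0.705]
force: [0.5, 0.1, 0.4]
grip_width: -0.003
```

Emit:
arm_command(plan=[[0.006, 0, 0, 0, 0], [0.003, 0, 0, 0, 0], [0.0, 0, 0, 0, 0]])

```text
time_s: 6.38
eef_pos: [683.9, 91.9, 121.2]
ee_rot: [0.037, -0.706, 0.037, 0.706]
force: [-1.0, -0.2, 0.6]
grip_width: 0.002
```

Emit:
arm_command(plan=[[0.005, 0, 0, 0, 0], [0.003, 0, 0, 0, 0], [0.002, 0, 0, 0, 0], [0, 0, 0, 0, 0]])

```text
time_s: 6.88
eef_pos: [684.0, 91.7, 111.2]
ee_rot: [0.038, -0.706, 0.038, 0.706]
force: [-0.5, 0.5, 0.6]
grip_width: -0.003
```

Emit:
arm_command(plan=[[0.001, 0, 0, 0, 0], [0.001, 0, 0, 0, 0], [0, 0, 0, 0, 0]])

```text
time_s: 7.25
eef_pos: [684.0, 91.8, 109.3]
ee_rot: [0.038, -0.706, 0.038, 0.706]
force: [-0.7, -0.3, 1.3]
grip_width: 0.002
```

Emit:
arm_command(plan=[[0.001, 0, 0, 0, 0], [0.001, 0, 0, 0, 0], [0, 0, 0, 0, 0]])

```text
time_s: 7.62
eef_pos: [684.1, 91.8, 107.3]
ee_rot: [0.038, -0.706, 0.038, 0.706]
force: [-0.3, 0.0, -0.1]
grip_width: -0.002
```

Emit:
arm_command(plan=[[0.001, 0, 0, 0, 0], [0.001, 0, 0, 0, 0], [0, 0, 0, 0, 0]])

```text
time_s: 8.0
eef_pos: [684.2, 91.8, 105.6]
ee_rot: [-0.038, 0.706, -0.038, -0.706]
force: [-0.8, 1.2, 4.0]
grip_width: 0.001
```

Emit:
arm_command(plan=[[0.001, 0, 0, 0, 0], [0.001, 0, 0, 0, 0], [0, 0, 0, 0, 0]])

```text
time_s: 8.38
eef_pos: [684.1, 91.7, 103.3]
ee_rot: [-0.038, 0.706, -0.038, -0.706]
force: [-1.5, 0.6, 3.5]
grip_width: -0.004
```

Emit:
arm_command(plan=[[0.001, 0, 0, 0, 0], [0.001, 0, 0, 0, 0], [0, 0, 0, 0, 0]])

```text
time_s: 8.75
eef_pos: [683.8, 91.8, 100.6]
ee_rot: [0.038, -0.706, 0.038, 0.707]
force: [-0.2, -0.1, 0.1]
grip_width: -0.001
```

```bash
python3 - <<'E'
from h import *
w=Cam("top","d1"); plan([0,0,0],0)
cv2.imwrite("pics/d1.png",cv2.resize(w.img[110:310,200:420],None,fx=3,fy=3)[:,:,::-1])
E
```

```text
tcp [683.8  91.7 100.8] jaw heading -1.677 tilt [-0.  0. -1.] j [-0.   0.8  1.1 -0.   1.3  1.6]
shift(first-frame) m [0.1 0.2 0.7] turn -1.677 dist 0.697 F [-0.5 -0.3  1. ] t 8.8 g -0.0032164855674150805
```

View pics/d1.png

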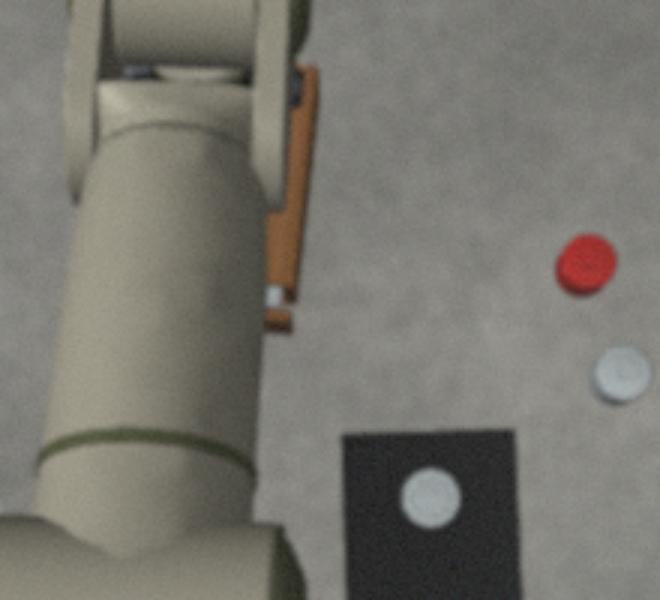

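The arm hides most of the caddy. The panel's right end is at about (297,220), a few pixels further out than before, so the tray may just be starting to move.

Emit:
arm_command(plan=[[0, 0, 0, 0, 0], [0, 0, 0, 0, 0], [0, 0, 0, 0, 0], [0, 0, 0, 0, 0]])

```text
time_s: 9.3
eef_pos: [684.0, 91.7, 101.4]
ee_rot: [0.038, -0.706, 0.038, 0.706]
force: [-1.1, -1.2, 1.8]
grip_width: 0.002
```

```bash
python3 - <<'E'
from h import *
w=Cam("top","d1"); plan([0,0,0],0)
cv2.imwrite("pics/d2.png",cv2.resize(w.img[110:310,200:420],None,fx=3,fy=3)[:,:,::-1])
E
```

```text
tcp [684.   91.7 101.4] jaw heading -1.677 tilt [-0.  0. -1.] j [-0.   0.8  1.1  0.   1.3  1.6]
shift(first-frame) m [0.1 0.2 0.7] turn -1.6771 dist 0.698 F [-2.2 -0.5  2.8] t 9.35 g 0.0009288882815823549
```

View pics/d2.png

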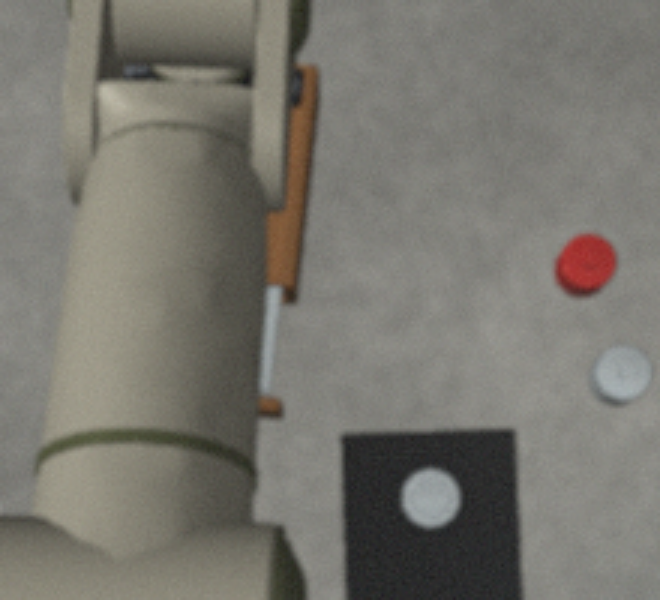

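The tray has popped out: the panel's right end is now at about (292,246).

Emit:
arm_command(plan=[[-0.02, 0, 0, 0, 0.3], [-0.05, 0, 0, 0, 0.6], [-0.05, 0, 0.03, 0, 1], [-0.02, 0.01, 0.045, 0, 1], [0, 0.01, 0.045, 0, 1], [0, 0, 0, 0, 1], [0, 0, 0, 0, 1]])

```text
time_s: 10.22
eef_pos: [563.4, 84.5, 241.7]
ee_rot: [-0.038, 0.707, -0.038, -0.706]
force: [0.1, -0.2, 0.2]
grip_width: 1.004
```

```bash
python3 - <<'E'
from h import *
w=Cam("wrist","e1");
for q in("button_seat","front","well","pot"): print(q,[(np.array(d["uv"]),round(d["score"],2)) for d in ctrl.place_of("wrist",q)])
plan([500,-215,150],-np.pi/2)
print(w.p,w.R.tolist())
E
```

```text
button_seat []
front [(array([295.1, 303.6]), 0.86)]
well [(array([301.1, 247.9]), 0.86)]
pot [(array([602.7, 230.5]), 0.67)]
tcp [563.2  84.6 241. ] jaw heading -1.677 tilt [-0.  0. -1.] j [-0.1  0.4  1.3  0.   1.4  1.6]
shift(first-frame) m [0.1 0.3 0. ] turn -0.1062 dist 0.319 F [-0.5  0.3  0.2] t 10.475 g 1.0012057284187739
[631.6  76.8 384.2] [[-0.10497618197339494, 0.957942375941741, 0.26707003874148744], [-0.9944747360273514, -0.10111311410362438, -0.028215909689334094], [-2.493226623082015e-05, -0.26855640474834774, 0.963263960110116]]
```

View pics/e1.png

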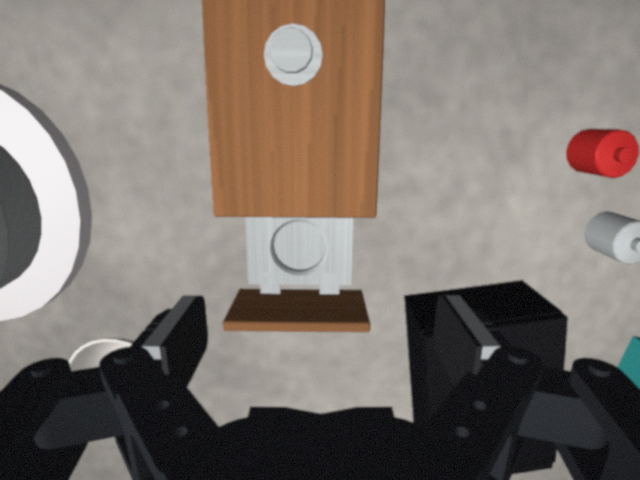

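The tray is out, with its round well at about (299,247) and the front panel at row 300-330. The grey pot is at the right edge, about (615,238).

Emit:
arm_command(plan=[[0, 0.051, 0.005, 0, 1], [0, 0.051, 0.005, 0, 1], [0, 0.051, 0.005, 0, 1], [0, 0.051, 0.005, 0, 1], [0.03, 0.051, 0.005, 0, 1], [0.04, 0.051, 0.005, 0, 1], [0, 0, 0, 0, 1], [0, 0, 0, 0, 1]])

```text
time_s: 11.48
eef_pos: [501.3, -214.4, 173.4]
ee_rot: [-0.037, 0.706, -0.038, -0.706]
force: [0.1, 1.1, 0.0]
grip_width: 1.0
```

```bash
python3 - <<'E'
from h import *
w=Cam("wrist","f1");
for q in("pot","tumbler","jar"): print(q,[(np.array(d["uv"]),round(d["score"],2)) for d in ctrl.place_of("wrist",q)])
plan([500,-215,150],-np.pi/2)
print(w.p,w.R.tolist())
import copy
a=copy.copy(w);a.p=np.array([631.6,76.8,384.2])
print("well", a.atz([301.1,247.9],13),"rim",a.atz([299.5,246.5],22), "panel",a.atz([223,329],82),a.atz([370,330],82))
E
```

```text
pot [(array([278. , 111.4]), 0.85), (array([317.4, 218.9]), 0.83)]
tumbler [(array([457.7, 260.6]), 0.83)]
jar [(array([451.9,  80.3]), 0.64)]
tcp [ 501.4 -213.8  173.8] jaw heading -1.675 tilt [ 0. -0. -1.] j [-0.6  0.4  1.5  0.   1.2  1.1]
shift(first-frame) m [0. 0. 0.] turn -0.1046 dist 0.024 F [ 0.4 -0.2 -0.1] t 11.675 g 0.9993939032894242
[ 569.6 -222.1  315.9] [[-0.10484971541944509, 0.9577529221105211, 0.2677982026922873], [-0.9944880682529124, -0.1010142928630866, -0.028099728467740896], [0.00013884902447599428, -0.2692683658102611, 0.9630651732332657]]
well [516.8 108.5  13. ] rim [521.1 109.2  22. ] panel [471.1 179.8  82. ] [456.9  51.6  82. ]
```

View pics/f1.png

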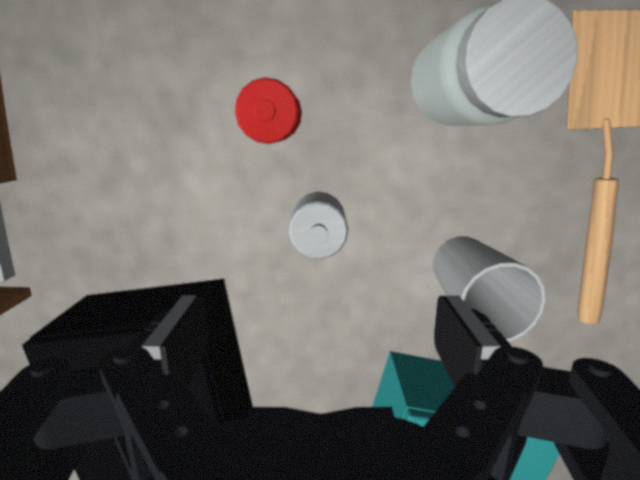

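The grey pot's lid is at (319,229) with its knob at (318,232), and the red one is up-left at (267,110). The tumbler is at right (490,285), and the black box is lower left with its corner at (225,280).

```bash
python3 - <<'E'
from h import *
w=Cam("wrist")
print("lid",w.atz([319,228.5],46),"knob",w.atz([318,232.5],56),"base",w.atz([317.4,218.9],0))
print("black corner",w.atz([225,280],86),"tumbler rim",w.atz([504,301],85),"base",w.atz([457,260],0),"red",w.atz([268,110],46))
a=__import__("copy").copy(w);a.p=np.array([631.6,76.8,384.2]);b=__import__("copy").copy(w);b.p=np.array([639.2,44.5,398.6])
print("tri knob",tri([(w,[318,232.5]),(b,[600,251])]))
print("front outer:",)
plan([500,-215,150],-np.pi/2)
E
```

```text
lid [ 499.3 -213.1   46. ] knob [ 499.1 -212.4   56. ] base [ 495.8 -211.2    0. ]
black corner [ 482.  -150.7   86. ] tumbler rim [ 447.3 -331.3   85. ] base [ 446.7 -328.5    0. ] red [ 584.6 -187.6   46. ]
tri knob (array([ 499.8, -212.5,   57.2]), np.float64(0.5948864311889395))
front outer:
tcp [ 501.3 -213.9  173.7] jaw heading -1.676 tilt [ 0. -0. -1.] j [-0.6  0.4  1.5  0.   1.2  1.1]
shift(first-frame) m [0. 0. 0.] turn -0.1048 dist 0.024 F [ 0.1 -0.3 -0.1] t 11.725 g 1.0028895824552295
```

Emit:
arm_command(plan=[[0.03, -0.001, 0.002, 0, 0.85], [0.04, 0, 0, 0, 0.85], [0.04, 0, 0, 0, 0.85], [0, 0, 0, 0, 0.85], [0, 0, 0, 0, 0.85]], squeeze=25)

```text
time_s: 12.35
eef_pos: [499.8, -213.7, 64.7]
ee_rot: [-0.037, 0.707, -0.038, -0.705]
force: [-0.8, -0.2, 0.3]
grip_width: 0.85
```

```bash
python3 - <<'E'
from h import *
w=Cam("wrist","g1");plan([499.2,-212.7,10],-1.677)
E
```

```text
tcp [ 499.9 -213.8   64.9] jaw heading -1.677 tilt [ 0. -0. -1.] j [-0.6  0.5  1.6 -0.   1.   1.1]
shift(first-frame) m [ 0.1 -0.   0. ] turn 0.0004 dist 0.055 F [-0.2  0.1  0.4] t 12.4 g 0.8487726937131133
```

View pics/g1.png

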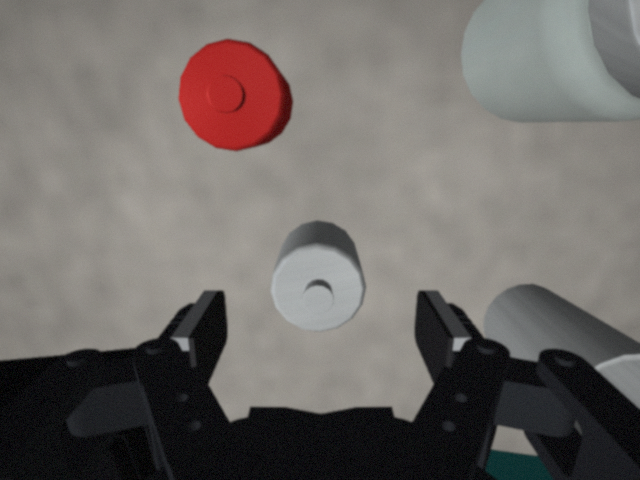

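The pot lid is centred between the open fingers at about (318,288), with room on both sides.

```bash
python3 - <<'E'
from h import *
w=Cam("wrist");print("lid",w.atz([318.3,288],46),"knob",w.atz([318.5,295],56))
E
```

```text
lid [ 498.6 -213.2   46. ] knob [ 499.6 -213.4   56. ]
```

Emit:
arm_command(plan=[[0.02, -0.001, 0, 0, 0.85], [0.02, 0, 0, 0, 0.85], [0.014, 0, 0, 0, 0.85], [0, 0, 0, 0, 0.85], [0, 0, 0, 0, 0.85]])

```text
time_s: 13.08
eef_pos: [499.5, -212.7, 9.8]
ee_rot: [-0.037, 0.707, -0.038, -0.706]
force: [0.6, -0.3, 0.7]
grip_width: 0.854
```

Emit:
arm_command(plan=[[0, 0, 0, 0, 0.65], [0, 0, 0, 0, 0.6], [0, 0, 0, 0, 0.55], [0, 0, 0, 0, 0.5], [0, 0, 0, 0, 0.3], [0, 0, 0, 0, 0.3], [0, 0, 0, 0, 0.3], [0, 0, 0, 0, 0.3]], squeeze=30)

```text
time_s: 14.08
eef_pos: [499.1, -212.3, 9.3]
ee_rot: [-0.038, 0.706, -0.038, -0.706]
force: [-1.3, 1.6, 6.4]
grip_width: 0.506
```

Emit:
arm_command(plan=[[-0.01, 0, 0, 0, 0.3], [-0.02, 0, 0, 0, 0.3], [-0.04, 0, 0, 0, 0.3], [-0.04, 0, 0, 0, 0.3], [-0.04, 0, 0, 0, 0.3], [0, 0, 0, 0, 0.3], [0, 0, 0, 0, 0.3]])

```text
time_s: 14.95
eef_pos: [498.5, -212.1, 158.0]
ee_rot: [0.038, -0.706, 0.037, 0.707]
force: [-0.7, -0.2, -3.3]
grip_width: 0.503
```

```bash
python3 - <<'E'
from h import *
w=Cam("wrist","h1");plan([518,109,160],-1.677)
E
```

```text
tcp [ 498.3 -212.   157.6] jaw heading -1.677 tilt [-0.  0. -1.] j [-0.6  0.4  1.6 -0.   1.2  1.1]
shift(first-frame) m [-0.  -0.3  0. ] turn -0.0 dist 0.322 F [ 0.3  0.1 -2.2] t 15.0 g 0.5026059507962519
```

View pics/h1.png

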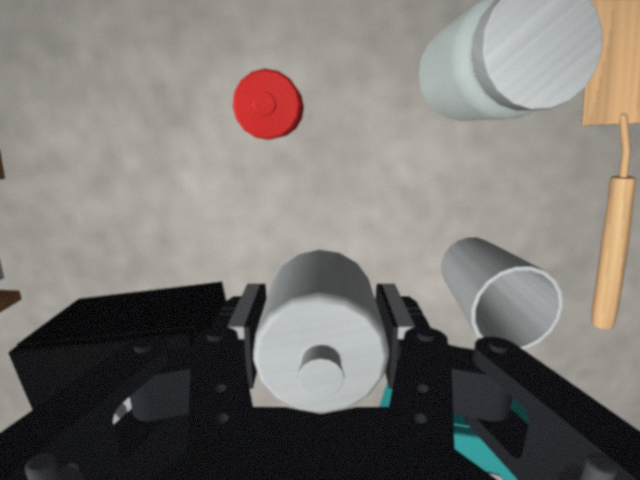

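The pot is held squarely between the pads, clear of the counter. Now I'll look more closely at the well in the earlier picture.

```bash
python3 - <<'E'
import cv2
a=cv2.imread("pics/e1.png");cv2.imwrite("pics/e1z.png",cv2.resize(a[200:340,200:400],None,fx=4,fy=4,interpolation=2))
E
```

```text
(no output)
```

View pics/e1z.png

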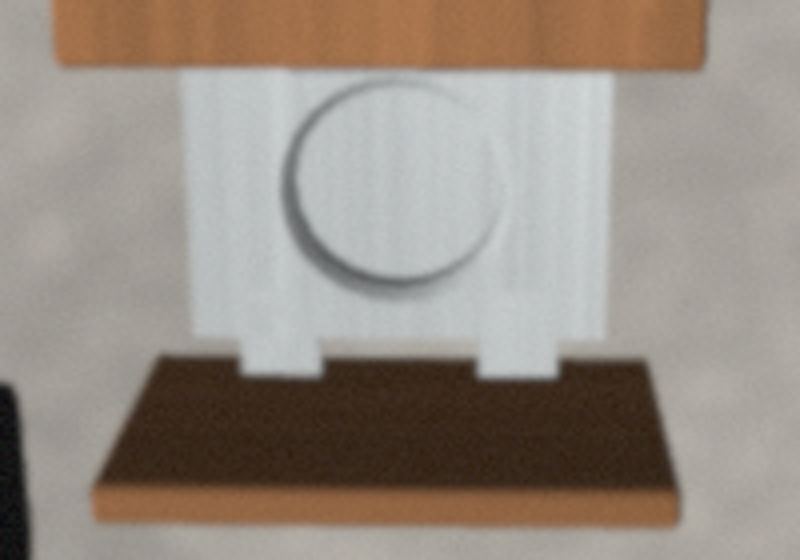

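Emit:
arm_command(plan=[[-0.03, -0.05, -0.005, 0, 0.3], [-0.02, -0.05, -0.005, 0, 0.3], [0, -0.05, -0.005, 0, 0.3], [0, -0.05, -0.005, 0, 0.3], [0, -0.05, -0.005, 0, 0.3], [0, 0, 0, 0, 0.3], [0, 0, 0, 0, 0.3]])

```text
time_s: 15.88
eef_pos: [550.0, 33.3, 207.8]
ee_rot: [0.037, -0.705, 0.038, 0.707]
force: [-0.1, -0.2, -1.2]
grip_width: 0.504
```

```bash
python3 - <<'E'
from h import *
w=Cam("wrist","i1");plan([518,109,160],-1.677)
print([(np.array(d["uv"]),round(d["score"],2)) for d in ctrl.place_of("wrist","well")])
print(w.p,w.R.tolist())
E
```

```text
tcp [550.1  32.8 208.1] jaw heading -1.678 tilt [-0. -0. -1.] j [-0.1  0.4  1.4 -0.   1.3  1.5]
shift(first-frame) m [ 0.  -0.1  0. ] turn -0.0008 dist 0.096 F [-0.2 -0.2 -1.7] t 15.925 g 0.5049561186833438
[(array([242.1, 250.2]), 0.74)]
[618.6  25.6 350.2] [[-0.10472111515092943, 0.957024040515401, 0.27044125779385214], [-0.9945015829005117, -0.10085658937602773, -0.028187763086312587], [0.0002994159656973029, -0.2719061129416005, 0.9623237376761877]]
```

View pics/i1.png

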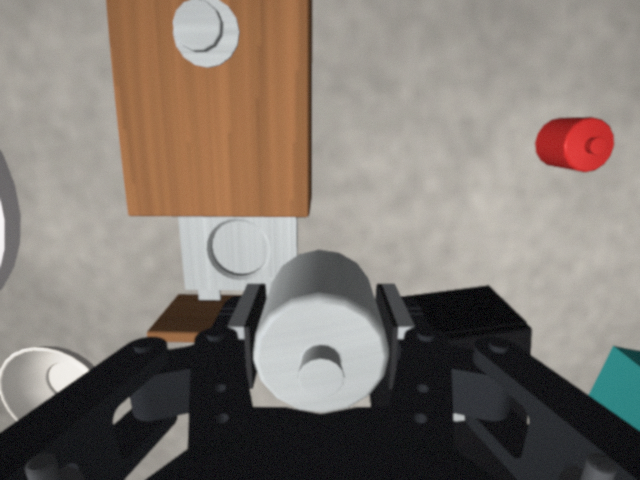

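The zoomed well rim spans (270..327, 219..275) in full-image pixels, centred at (298.8,247.4). In the new view the rim centre is at about (239,248), still empty, and the pot is still firmly held.

```bash
python3 - <<'E'
import cv2
from h import *
a=cv2.imread("pics/i1.png");cv2.imwrite("pics/i1z.png",cv2.resize(a[200:300,160:320],None,fx=5,fy=5,interpolation=2))
w=Cam("wrist");import copy
b=copy.copy(w);b.p=np.array([631.6,76.8,384.2]);b.R=np.array([[-0.10497618197339494, 0.957942375941741, 0.26707003874148744], [-0.9944747360273514, -0.10111311410362438, -0.028215909689334094], [-2.493226623082015e-05, -0.26855640474834774, 0.963263960110116]])
print("e1 rim",b.atz([298.8,247.4],22),"i1 rim",w.atz([239,248],22)," net floor",w.atz([242.1,250.2],13))
print("tri",tri([(b,[298.8,247.4]),(w,[239,248])]))
for z in(43,45,47): print("lid rel tcp",w.atz([321,352],w.p[2]-142.4+z-9)-ctrl.sense()["eef_pos"])
E
```

```text
e1 rim [520.6 110.   22. ] i1 rim [522.1 108.3  22. ]  net floor [517.  108.1  13. ]
tri (array([518.6, 110.8,  12.8]), np.float64(0.8274554019438085))
lid rel tcp [-0.7 -0.5 33.8]
lid rel tcp [ 0.5 -0.7 35.8]
lid rel tcp [ 1.8 -0.8 37.8]
```

View pics/i1z.png

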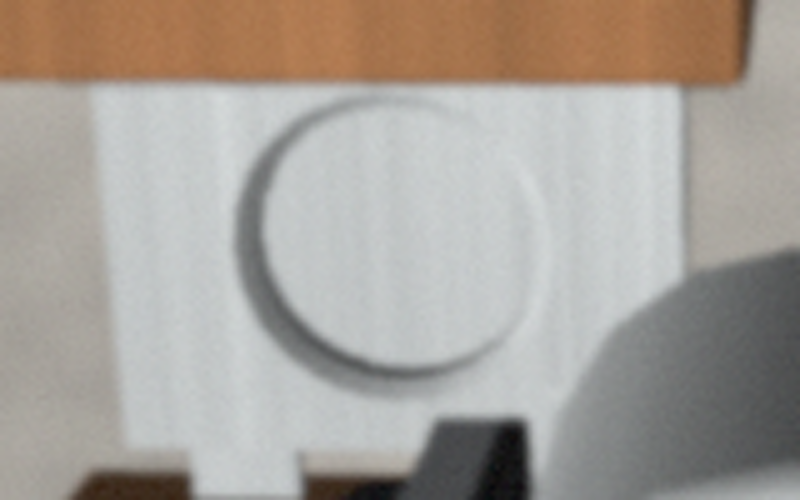

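Emit:
arm_command(plan=[[0, -0.03, 0.013, 0, 0.3], [0, -0.03, 0.013, 0, 0.3], [0.02, -0.013, 0.0119, 0, 0.3], [0.04, 0, 0, 0, 0.3], [0.028, 0, 0, 0, 0.3], [0, 0, 0, 0, 0.3], [0, 0, 0, 0, 0.3]])

```text
time_s: 16.9
eef_pos: [521.1, 109.7, 122.2]
ee_rot: [-0.038, 0.707, -0.038, -0.705]
force: [0.7, -0.4, -2.5]
grip_width: 0.505
```

```bash
python3 - <<'E'
from h import *
w=Cam("wrist","j1");plan([520,109.5,30],-1.677)
a=cv2.resize(w.img[180:480,180:460],None,fx=2,fy=2); cv2.imwrite("pics/j1.png",a[:,:,::-1])
s=Cam("side"); cv2.imwrite("pics/j1s.png",cv2.resize(s.img[180:320,170:350],None,fx=4,fy=4)[:,:,::-1])
E
```

```text
tcp [521.2 109.8 122.3] jaw heading -1.678 tilt [ 0. -0. -1.] j [-0.   0.4  1.6  0.   1.1  1.7]
shift(first-frame) m [0.1 0.  0. ] turn -0.0006 dist 0.092 F [-0.4  0.6 -1.7] t 16.95 g 0.5087864261742189
```

View pics/j1.png

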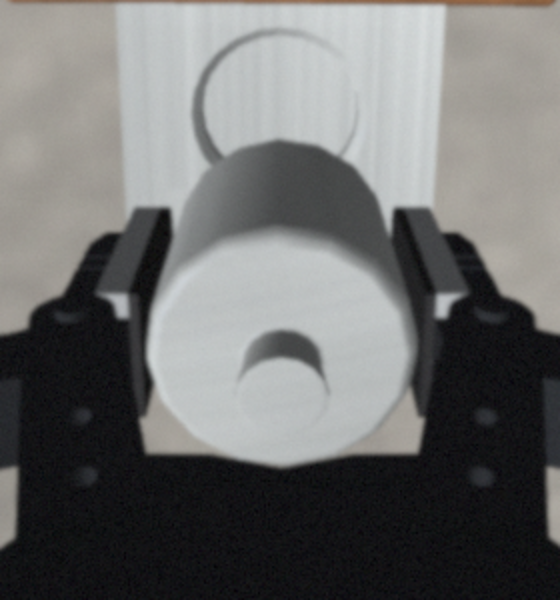

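View pics/j1s.png

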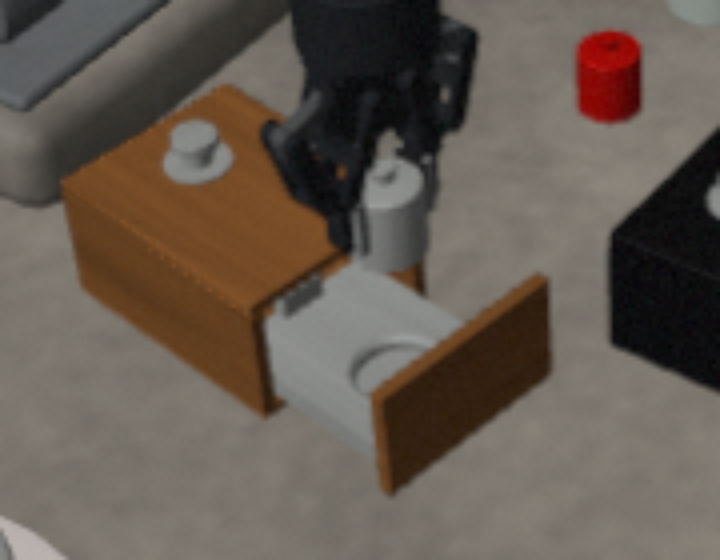

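The pot hangs upright above the tray, with the well rim visible behind it (left 276, right 360, top row about 194 in full pixels). In the side view the panel stands clear to the right of the pot.

```bash
python3 - <<'E'
from h import *
w=Cam("wrist");th=np.linspace(0,2*np.pi,181)
def ex(cx,cy,z,r):
    p=w.proj(np.c_[cx+r*np.cos(th),cy+r*np.sin(th),np.full(181,z)]);return p.min(0),p.max(0)
for c in((520,109.5),(518,109),(523,109.5)):
  for z,r in((22,29),(22,26),(18,29)): print(c,z,r,ex(*c,z,r))
t=ctrl.sense()["eef_pos"]
# pot bottom/lid outlines
print("pot bottom",ex(t[0],t[1],t[2]-9.3,22),"lid",ex(t[0],t[1],t[2]+36.7,22),"knob",ex(t[0],t[1],t[2]+46.7,7))
E
```

```text
(520, 109.5) 22 29 (array([276.2, 193.7]), array([365. , 279.1]))
(520, 109.5) 22 26 (array([280.8, 198.4]), array([360.4, 275. ]))
(520, 109.5) 18 29 (array([276.9, 192.7]), array([364.4, 276.9]))
(518, 109) 22 29 (array([277.4, 196.7]), array([366. , 281.8]))
(518, 109) 22 26 (array([282. , 201.4]), array([361.4, 277.7]))
(518, 109) 18 29 (array([278. , 195.7]), array([365.3, 279.6]))
(523, 109.5) 22 29 (array([275.6, 189. ]), array([364.7, 275. ]))
(523, 109.5) 22 26 (array([280.2, 193.7]), array([360.1, 270.8]))
(523, 109.5) 18 29 (array([276.3, 188.1]), array([364. , 272.8]))
pot bottom (array([267.7, 244.9]), array([370.7, 339.7])) lid (array([248.6, 290.2]), array([388.8, 412.2])) knob (array([294.3, 353.2]), array([342.7, 394.3]))
```

Emit:
arm_command(plan=[[0.03, -0.0015, -0.0005, 0, 0.3], [0.03, 0, 0, 0, 0.3], [0.02, 0, 0, 0, 0.3], [0.005, 0, 0, 0, 0.3], [0, 0, 0, 0, 0.3], [0, 0, 0, 0, 0.3]])

```text
time_s: 17.8
eef_pos: [521.7, 111.6, 37.0]
ee_rot: [-0.038, 0.707, -0.037, -0.705]
force: [-0.3, 0.4, -2.2]
grip_width: 0.506
```

Emit:
arm_command(plan=[[0.003, 0, 0, 0, 0.3], [0.002, 0, 0, 0, 0.3], [0.002, 0, 0, 0, 0.3], [0, 0, 0, 0, 0.3]])

```text
time_s: 18.3
eef_pos: [521.0, 111.6, 28.8]
ee_rot: [0.038, -0.706, 0.038, 0.706]
force: [0.2, 0.0, -2.2]
grip_width: 0.507
```

```bash
python3 - <<'E'
from h import *
s=Cam("side"); cv2.imwrite("pics/k1s.png",cv2.resize(s.img[180:320,170:350],None,fx=4,fy=4)[:,:,::-1])
plan([520,109.5,30],-1.677)
E
```

```text
tcp [521.  111.6  28.8] jaw heading -1.677 tilt [-0.  0. -1.] j [-0.   0.6  1.7  0.   0.9  1.7]
shift(first-frame) m [-0.  0.  0.] turn 0.0 dist 0.003 F [ 0.5  0.2 -1.1] t 18.35 g 0.5035244507213307
```

View pics/k1s.png

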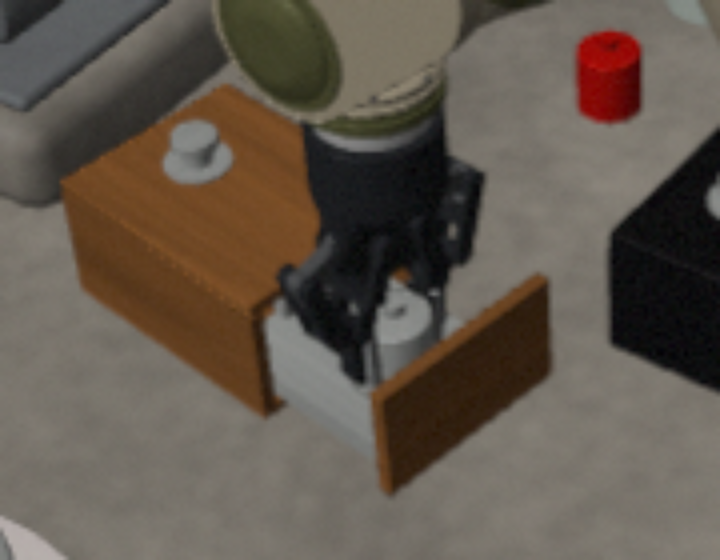

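The pot is low in the tray behind the panel. Its base should be about 2 mm below the rim, with no contact force yet.

Emit:
arm_command(plan=[[0.001, 0, 0, 0, 0.3], [0.001, 0, 0, 0, 0.3], [0.001, 0, 0, 0, 0.3], [0, 0, 0, 0, 0.3]])

```text
time_s: 18.85
eef_pos: [521.0, 111.6, 25.8]
ee_rot: [0.038, -0.706, 0.038, 0.706]
force: [-0.1, 0.2, -1.7]
grip_width: 0.505
```

Emit:
arm_command(plan=[[0.001, 0, 0, 0, 0.3], [0.001, 0, 0, 0, 0.3], [0, 0, 0, 0, 0.3]])

```text
time_s: 19.23
eef_pos: [521.0, 111.6, 23.8]
ee_rot: [0.038, -0.706, 0.038, 0.706]
force: [0.4, 0.5, -1.2]
grip_width: 0.506
```

Emit:
arm_command(plan=[[0.001, 0, 0, 0, 0.3], [0, 0, 0, 0, 0.3]])

```text
time_s: 19.48
eef_pos: [521.0, 111.6, 22.9]
ee_rot: [0.038, -0.706, 0.038, 0.706]
force: [-0.8, 0.2, -1.2]
grip_width: 0.506
```

Emit:
arm_command(plan=[[0.001, 0, 0, 0, 0.3], [0, 0, 0, 0, 0.3]])

```text
time_s: 19.73
eef_pos: [521.1, 111.6, 22.2]
ee_rot: [-0.038, 0.706, -0.038, -0.706]
force: [-1.0, 0.2, 3.8]
grip_width: 0.504
```

Emit:
arm_command(plan=[[0.0005, 0, 0, 0, 0.3], [0, 0, 0, 0, 0.3]])

```text
time_s: 19.98
eef_pos: [521.4, 111.6, 22.2]
ee_rot: [-0.037, 0.706, -0.037, -0.706]
force: [-2.5, -0.6, 7.8]
grip_width: 0.503
```

The pot is seated: contact came at TCP z 22.2, as predicted. Releasing.

Emit:
arm_command(plan=[[-0.0007, 0, 0, 0, 0.5], [0, 0, 0, 0, 0.53], [0, 0, 0, 0, 0.56], [0, 0, 0, 0, 0.6], [0, 0, 0, 0, 0.66], [0, 0, 0, 0, 0.72], [0, 0, 0, 0, 0.72], [0, 0, 0, 0, 0.72]])

```text
time_s: 20.98
eef_pos: [521.0, 111.6, 22.1]
ee_rot: [0.038, -0.706, 0.038, 0.706]
force: [0.6, 0.5, -0.1]
grip_width: 0.722
```

Emit:
arm_command(plan=[[-0.005, 0, 0, 0, 0.72], [-0.01, 0, 0, 0, 0.72], [-0.02, 0, 0, 0, 0.72], [-0.03, 0, 0, 0, 0.72], [-0.04, 0, 0, 0, 0.72], [-0.04, 0, 0, 0, 0.72], [0, 0, 0, 0, 0.72]])

```text
time_s: 21.85
eef_pos: [522.4, 111.7, 170.6]
ee_rot: [-0.038, 0.708, -0.037, -0.704]
force: [0.4, -0.3, -0.6]
grip_width: 0.72
```

```bash
python3 - <<'E'
from h import *
w=Cam("wrist","l1");s=Cam("side"); cv2.imwrite("pics/l1s.png",cv2.resize(s.img[180:320,170:350],None,fx=4,fy=4)[:,:,::-1])
plan([520,109.5,30],-1.677); print(w.p,w.R.tolist())
E
```

```text
tcp [520.8 111.6 167.2] jaw heading -1.677 tilt [ 0.  0. -1.] j [-0.   0.4  1.6  0.   1.2  1.7]
shift(first-frame) m [0.1 0.  0. ] turn -0.0 dist 0.137 F [ 0.3 -0.5 -0.9] t 21.95 g 0.7168438917451041
[589.8 104.  313.5] [[-0.10469115783233401, 0.9593444248712345, 0.26210310173709006], [-0.9945046119267675, -0.10083567821571408, -0.028155689570040252], [-0.0005816597913214635, -0.2636103952185024, 0.9646290588638878]]
```

View pics/l1.png

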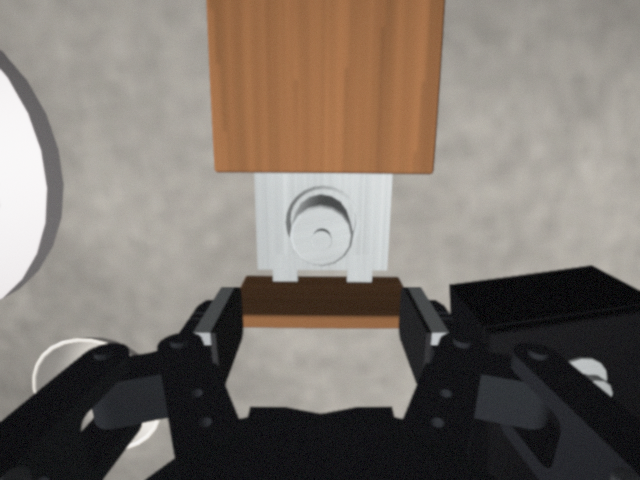

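View pics/l1s.png

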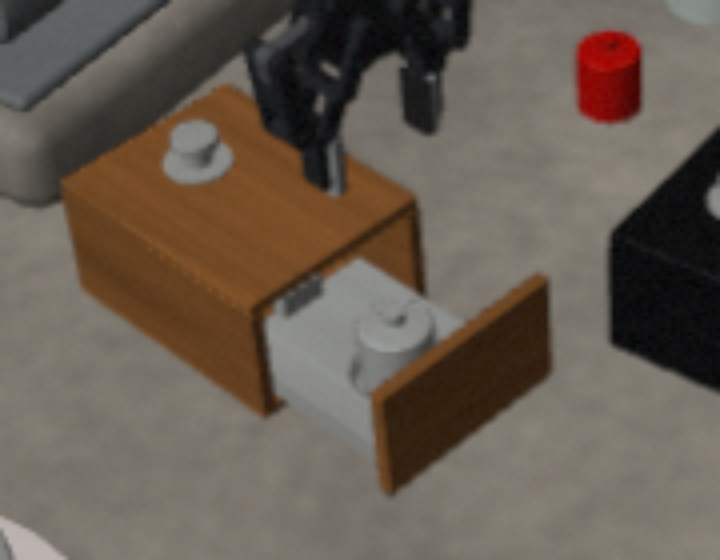

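The pot stands upright in the well, seen at (320,235) in the wrist view and behind the panel in the side view. It is free of the fingers and the tray is still fully out.

Emit:
arm_command(plan=[[0, 0, 0.035, 0, 0.4], [0, 0, 0.036, 0, 0.2], [0, 0, 0.036, 0, 0], [0.05, 0, 0, 0, 0], [0.05, 0, 0, 0, 0], [0.029, 0, 0, 0, 0], [0, 0, 0, 0, 0], [0, 0, 0, 0, 0]])

```text
time_s: 22.95
eef_pos: [415.0, 123.0, 38.8]
ee_rot: [-0.038, 0.706, -0.037, -0.706]
force: [0.2, -0.2, -0.9]
grip_width: 0.001
```

```bash
python3 - <<'E'
from h import *
s=Cam("side"); cv2.imwrite("pics/m1s.png",cv2.resize(s.img[180:320,200:380],None,fx=4,fy=4)[:,:,::-1])
plan([440,119,38],-1.682)
E
```

```text
tcp [415.2 123.   39.1] jaw heading -1.677 tilt [ 0.  0. -1.] j [0.  0.4 2.  0.  0.8 1.7]
shift(first-frame) m [ 0.  0. -0.] turn 0.0051 dist 0.025 F [-0.5  0.3  0.9] t 23.0 g -0.00040157779058983694
```

View pics/m1s.png

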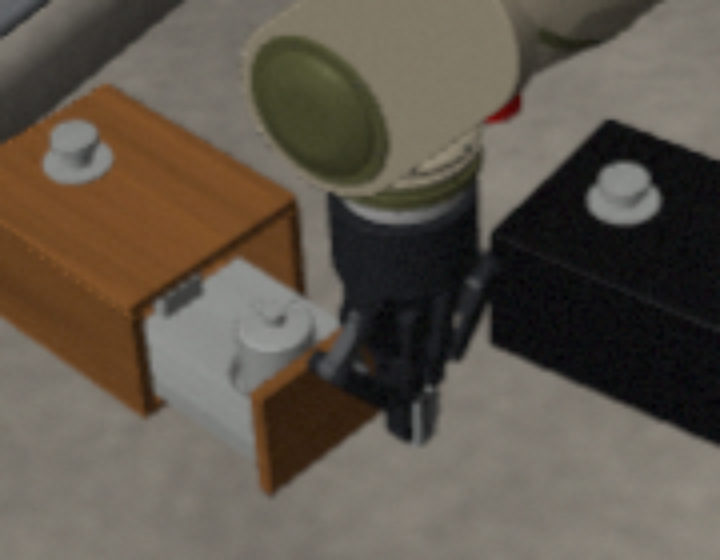

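The closed fingers are in front of the panel, near its middle, and clear of it.

Emit:
arm_command(plan=[[0, 0, -0.01, 0.005, 0], [0, 0, -0.008, 0, 0], [0, 0, -0.004, 0, 0], [0, 0, -0.002, 0, 0], [0, 0, 0, 0, 0]])

```text
time_s: 23.62
eef_pos: [438.5, 120.3, 38.1]
ee_rot: [0.039, -0.706, 0.039, 0.706]
force: [0.2, -0.4, 0.1]
grip_width: -0.002
```

Emit:
arm_command(plan=[[0, 0, -0.002, 0, 0], [0, 0, -0.002, 0, 0], [0, 0, -0.002, 0, 0]])

```text
time_s: 24.0
eef_pos: [444.6, 119.7, 38.1]
ee_rot: [-0.039, 0.706, -0.039, -0.706]
force: [0.4, -0.9, -1.2]
grip_width: 0.003
```

Emit:
arm_command(plan=[[0, 0, -0.002, 0, 0], [0, 0, -0.002, 0, 0], [0, 0, -0.002, 0, 0]])

```text
time_s: 24.38
eef_pos: [450.0, 119.1, 38.0]
ee_rot: [0.039, -0.705, 0.039, 0.707]
force: [-2.9, 0.4, 2.3]
grip_width: 0.003
```

Emit:
arm_command(plan=[[0, 0, -0.002, 0, 0], [0, 0, -0.002, 0, 0], [0, 0, -0.002, 0, 0]])

```text
time_s: 24.75
eef_pos: [456.3, 118.3, 38.0]
ee_rot: [0.039, -0.706, 0.039, 0.706]
force: [-2.8, 0.7, 0.4]
grip_width: -0.004
```

Emit:
arm_command(plan=[[0, 0, -0.003, 0, 0], [0, 0, -0.004, 0, 0], [0, 0, -0.004, 0, 0], [0, 0, -0.004, 0, 0], [0, 0, -0.004, 0, 0], [0, 0, -0.004, 0, 0], [0, 0, -0.004, 0, 0], [0, 0, -0.003, 0, 0]])

```text
time_s: 25.75
eef_pos: [486.4, 115.0, 38.1]
ee_rot: [0.039, -0.706, 0.039, 0.706]
force: [-5.9, -0.5, 0.1]
grip_width: -0.001
```

Emit:
arm_command(plan=[[0, 0, -0.003, 0, 0], [0, 0, -0.004, 0, 0], [0, 0, -0.004, 0, 0], [0, 0, -0.004, 0, 0], [0, 0, -0.004, 0, 0], [0, 0, -0.003, 0, 0], [0, 0, -0.002, 0, 0]])

```text
time_s: 26.62
eef_pos: [510.1, 112.3, 38.1]
ee_rot: [0.039, -0.706, 0.039, 0.706]
force: [-6.2, -1.4, 0.9]
grip_width: 0.002
```

```bash
python3 - <<'E'
from h import *
w=Cam("wrist","n1");s=Cam("side"); cv2.imwrite("pics/n1s.png",cv2.resize(s.img[180:320,200:380],None,fx=4,fy=4)[:,:,::-1])
plan([533,109.5,38],-1.682)
E
```

```text
tcp [510.3 112.2  38.1] jaw heading -1.682 tilt [ 0. -0. -1.] j [-0.   0.6  1.7 -0.   0.9  1.7]
shift(first-frame) m [ 0.  0. -0.] turn -0.0001 dist 0.023 F [-4.  -0.7 -0.3] t 26.725 g 0.0020199762313224245
```

View pics/n1s.png

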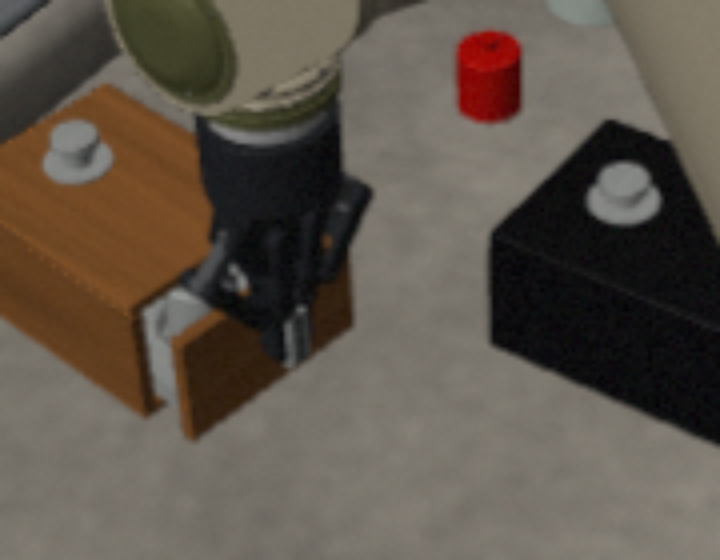

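View pics/n1.png

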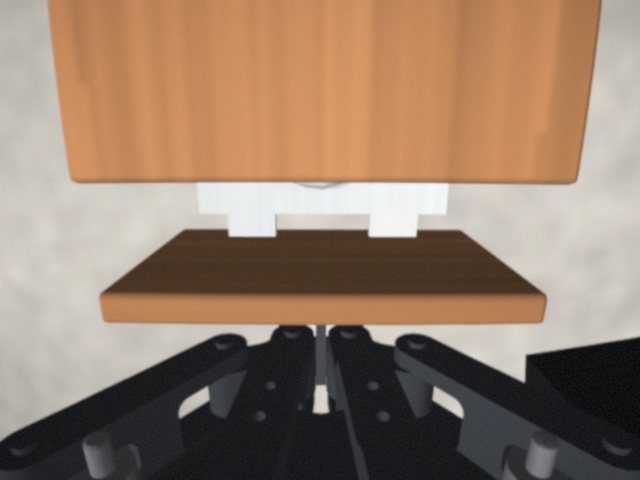

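The tray is nearly in. The pot is under the case top and only the rim's front edge still shows at (320,185). The push stays square at about 6 N.

Emit:
arm_command(plan=[[0, 0, -0.002, 0, 0], [0, 0, -0.003, 0, 0], [0, 0, -0.003, 0, 0], [0, 0, -0.002, 0, 0], [0, 0, -0.002, 0, 0], [0, 0, -0.001, 0, 0]])

```text
time_s: 27.48
eef_pos: [522.2, 110.9, 38.0]
ee_rot: [0.039, -0.705, 0.039, 0.707]
force: [-9.5, -0.5, 4.6]
grip_width: -0.0
```

Emit:
arm_command(plan=[[0, 0, -0.001, 0, 0], [0, 0, -0.001, 0, 0], [0, 0, -0.001, 0, 0]])

```text
time_s: 27.85
eef_pos: [525.2, 110.5, 38.0]
ee_rot: [0.039, -0.705, 0.039, 0.707]
force: [-7.8, -1.3, 3.1]
grip_width: 0.002
```

Emit:
arm_command(plan=[[0, 0, -0.001, 0, 0], [0, 0, -0.001, 0, 0]])

```text
time_s: 28.1
eef_pos: [527.5, 110.3, 38.0]
ee_rot: [0.039, -0.706, 0.039, 0.707]
force: [-8.0, -0.7, 3.2]
grip_width: 0.001
```

Emit:
arm_command(plan=[[0, 0, -0.001, 0, 0], [0, 0, 0, 0, 0]])

```text
time_s: 28.35
eef_pos: [528.6, 110.2, 38.1]
ee_rot: [0.039, -0.706, 0.039, 0.706]
force: [-7.2, -1.4, 0.9]
grip_width: 0.0
```

Emit:
arm_command(plan=[[0, 0, -0.001, 0, 0], [0, 0, 0, 0, 0]])

```text
time_s: 28.6
eef_pos: [529.7, 110.0, 38.0]
ee_rot: [0.039, -0.706, 0.039, 0.706]
force: [-7.0, -2.1, 1.2]
grip_width: -0.002
```

Emit:
arm_command(plan=[[0, 0, -0.0007, 0, 0], [0, 0, 0, 0, 0]])

```text
time_s: 28.85
eef_pos: [530.4, 110.0, 38.0]
ee_rot: [0.039, -0.706, 0.039, 0.706]
force: [-6.9, -1.3, 0.6]
grip_width: 0.001
```

Emit:
arm_command(plan=[[0, 0, -0.0005, 0, 0], [0, 0, 0, 0, 0]])

```text
time_s: 29.1
eef_pos: [531.0, 109.9, 38.1]
ee_rot: [0.039, -0.706, 0.039, 0.706]
force: [-5.5, -0.9, 1.4]
grip_width: 0.0
```

Emit:
arm_command(plan=[[0, 0, -0.0007, 0, 0], [0, 0, 0, 0, 0]])

```text
time_s: 29.35
eef_pos: [531.8, 109.8, 38.1]
ee_rot: [0.039, -0.706, 0.039, 0.706]
force: [-5.2, -2.0, 0.0]
grip_width: -0.0
```

Emit:
arm_command(plan=[[0, 0, -0.0007, 0, 0], [0, 0, 0, 0, 0]])

```text
time_s: 29.6
eef_pos: [532.5, 109.7, 38.1]
ee_rot: [0.039, -0.706, 0.039, 0.706]
force: [-5.0, -1.0, 0.7]
grip_width: -0.002
```

Emit:
arm_command(plan=[[0, 0, -0.0007, 0, 0], [0, 0, 0, 0, 0]])

```text
time_s: 29.85
eef_pos: [533.1, 109.6, 38.0]
ee_rot: [0.039, -0.706, 0.039, 0.706]
force: [-6.3, -1.7, -0.3]
grip_width: -0.001
```

Emit:
arm_command(plan=[[0, 0, -0.0007, 0, 0], [0, 0, 0, 0, 0]])

```text
time_s: 30.1
eef_pos: [533.8, 109.6, 38.1]
ee_rot: [0.039, -0.706, 0.039, 0.706]
force: [-5.6, -2.8, 1.5]
grip_width: -0.001
```

Emit:
arm_command(plan=[[0, 0, -0.0007, 0, 0], [0, 0, 0, 0, 0]])

```text
time_s: 30.35
eef_pos: [534.1, 109.5, 38.0]
ee_rot: [0.039, -0.705, 0.039, 0.707]
force: [-8.5, -1.7, 1.9]
grip_width: -0.0
```

```bash
python3 - <<'E'
from h import *
w=Cam("wrist","o1")
plan([533,109.5,38],-1.682)
E
```

```text
tcp [534.1 109.5  38. ] jaw heading -1.682 tilt [-0. -0. -1.] j [-0.   0.6  1.6 -0.   0.9  1.7]
shift(first-frame) m [0. 0. 0.] turn 0.0001 dist 0.001 F [-8.  -1.   1.9] t 30.4 g 0.001727548892718222
```

View pics/o1.png

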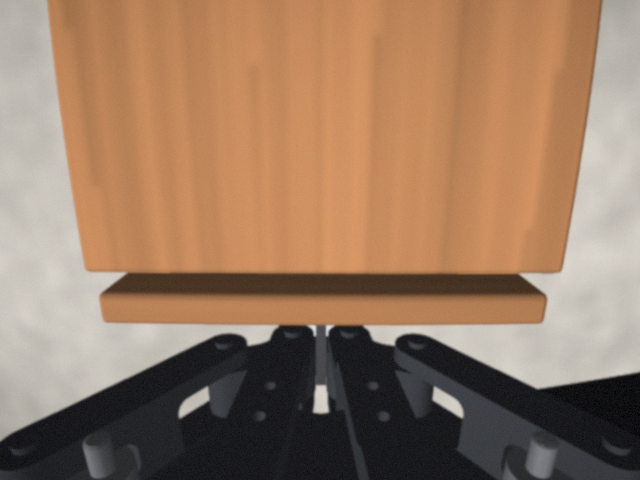

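The panel is nearly home, at the gap it had originally, and the force is starting to rise at the catch.

Emit:
arm_command(plan=[[0, 0, -0.0004, 0, 0], [0, 0, 0, 0, 0]])

```text
time_s: 30.65
eef_pos: [534.2, 109.6, 38.0]
ee_rot: [0.039, -0.705, 0.039, 0.707]
force: [-9.5, -1.9, 4.0]
grip_width: 0.004
```

Emit:
arm_command(plan=[[0, 0, -0.0004, 0, 0], [0, 0, 0, 0, 0]])

```text
time_s: 30.9
eef_pos: [534.2, 109.5, 38.0]
ee_rot: [0.039, -0.705, 0.039, 0.707]
force: [-12.3, -1.1, 4.4]
grip_width: 0.001
```

Emit:
arm_command(plan=[[0, 0, -0.0004, 0, 0], [0, 0, 0, 0, 0]])

```text
time_s: 31.15
eef_pos: [534.2, 109.6, 37.9]
ee_rot: [0.039, -0.705, 0.039, 0.708]
force: [-14.0, -1.5, 6.2]
grip_width: 0.002
```

At 534.2 the position has stalled while the force rises to 14 N, which looks like the end stop. I'll back off and check whether the tray follows.

Emit:
arm_command(plan=[[0, 0, 0.001, 0, 0], [0, 0, 0.001, 0, 0], [0, 0, 0.001, 0, 0], [0, 0, 0.001, 0, 0], [0, 0, 0, 0, 0]])

```text
time_s: 31.78
eef_pos: [532.2, 109.9, 38.2]
ee_rot: [-0.039, 0.706, -0.039, -0.706]
force: [-2.0, 0.0, -0.1]
grip_width: 0.002
```

```bash
python3 - <<'E'
from h import *
w=Cam("wrist","p1")
plan([533,109.5,38],-1.682)
E
```

```text
tcp [532.2 109.9  38.2] jaw heading -1.682 tilt [ 0.  0. -1.] j [-0.   0.6  1.6  0.   0.9  1.7]
shift(first-frame) m [ 0.  0. -0.] turn -0.0001 dist 0.001 F [-1.9  0.  -0.7] t 31.825 g 0.0028093712888096244
```

View pics/p1.png

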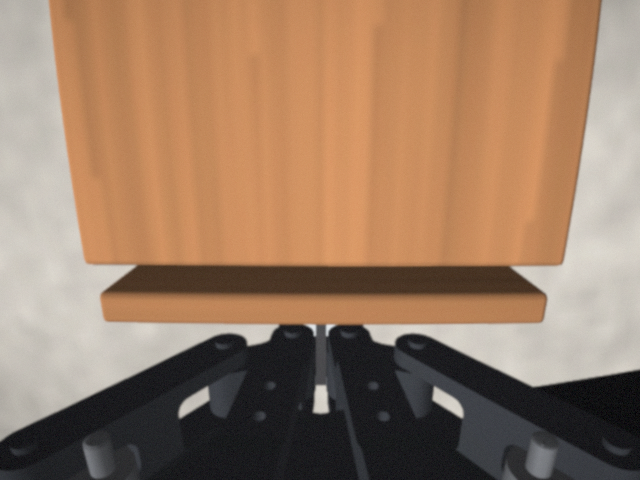

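Emit:
arm_command(plan=[[0, 0, 0.001, 0, 0], [0, 0, 0.001, 0, 0], [0, 0, 0.001, 0, 0], [0, 0, 0.002, 0, 0], [0, 0, 0, 0, 0]])

```text
time_s: 32.45
eef_pos: [526.8, 110.5, 38.1]
ee_rot: [-0.039, 0.706, -0.039, -0.706]
force: [0.0, 0.2, -0.5]
grip_width: 0.002
```

```bash
python3 - <<'E'
from h import *
w=Cam("wrist","p2")
plan([533,109.5,38],-1.682)
E
```

```text
tcp [526.8 110.5  38.1] jaw heading -1.682 tilt [ 0.  0. -1.] j [-0.   0.6  1.7  0.   0.9  1.7]
shift(first-frame) m [ 0.  0. -0.] turn 0.0 dist 0.006 F [ 0.1  0.1 -0.2] t 32.5 g -0.0017749865564524372
```

View pics/p2.png

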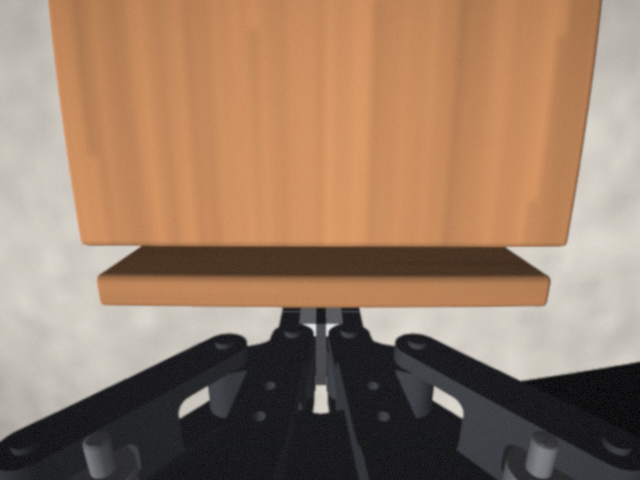

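The fingers are now clear of the panel, which stayed put (force 0), so it latched. I'll retreat, wait, and compare with the initial pictures.

Emit:
arm_command(plan=[[0, 0, 0.01, 0, 0], [0, 0, 0.03, 0, 0], [0, 0, 0.04, 0, 0], [-0.04, 0, 0.04, 0, 0], [-0.05, 0, 0, 0, 0], [-0.05, 0.04, 0, 0, 0], [-0.05, 0.06, 0, 0, 0], [0, 0.06, 0, 0, 0], [0, 0.06, 0, 0, 0], [0, 0.06, 0, 0, 0], [0, 0, 0, 0, 0], [0, 0, 0, 0, 0]])

```text
time_s: 34.0
eef_pos: [377.6, -140.9, 216.7]
ee_rot: [0.04, -0.706, 0.039, 0.706]
force: [-0.1, 0.1, 0.1]
grip_width: 0.001
```

```bash
python3 - <<'E'
from h import *
s=Cam("side");t=Cam("top")
a=cv2.resize(s.img[150:300,170:400],None,fx=3,fy=3);b=cv2.resize(t.img[110:280,220:480],None,fx=3,fy=3)
cv2.imwrite("pics/q_s.png",a[:,:,::-1]);cv2.imwrite("pics/q_t.png",b[:,:,::-1])
plan([533,109.5,38],-1.682)
E
```

```text
tcp [ 378.  -140.3  216.9] jaw heading -1.68 tilt [-0.  0. -1.] j [-0.7  0.1  1.9  0.   1.2  1. ]
shift(first-frame) m [ 0.2 -0.3 -0.1] turn 0.0019 dist 0.344 F [-0.2  1.  -0.2] t 34.1 g -0.0027020495082558994
```

View pics/q_s.png

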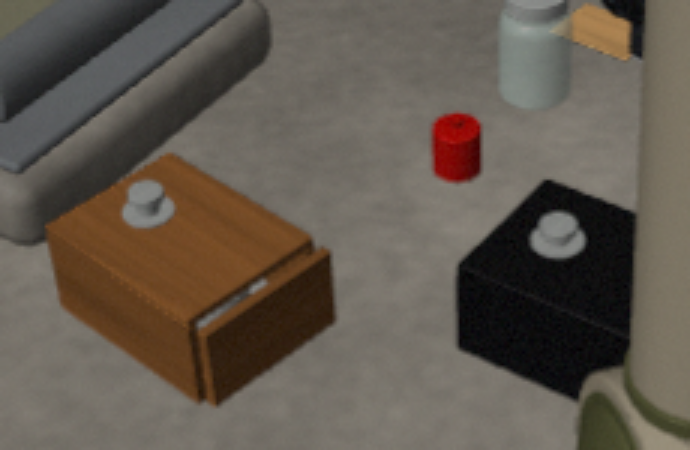

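View pics/q_t.png

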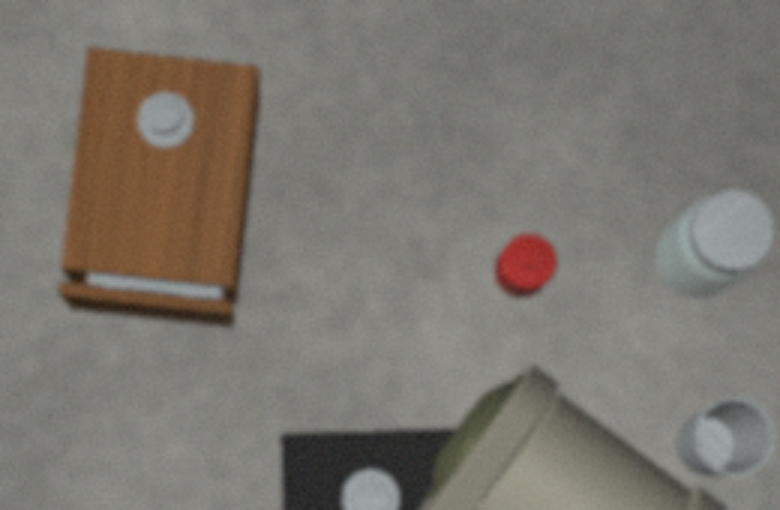

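Both views show the tray shut as at the start: the panel's right corner is at (297,217), against (297,218) initially. It has stayed shut for over 1.5 s, and the jar, tumbler and red pot are where they were. The arm is clear of everything, so I'm handing the job in.

```bash
python3 -c "
from rig import ctrl
print(ctrl.finish_job())"
```

```text
the job is handed in; nothing more can be done
None
```

I pressed the wooden caddy's button and the tray popped out. I then stood the grey pot upright in the well, let go of it, and pushed the tray home until it latched. I handed the job in at about 34 s.

**Forces:** The button press read about 4 N. The tray push read at most about 14 N along the push direction, or about 15 N in total.

**Pot:** It touched the well floor at the expected height, and pictures after release showed it upright in the well. I could not see it once the tray was shut.

**Tray:** When the fingers backed off, the force fell to zero and the tray stayed. The top and side pictures about 1.5 s later match the starting shut position to within a pixel.

**Other things:** The jar, tumbler and red look-alike looked unmoved in the last pictures. I did not check the dish, spatula and spice box again at the end, but the arm never went near them.

**Disagreements:**
- The wrist and fixed cameras differed by a few mm, so I relied on the wrist views for the well and on contact force for heights.
- The well was about 10 mm nearer the robot than the caddy's dimensions predicted, so I used the position seen in the pictures.
- I did not see a clear 11 N peak at the catch. The push read 5 to 9.5 N until the force climbed to 14 N against what I took for the end stop.

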